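# Close and pin the eyepiece bonding jig and keep it pressed shut

## Task

An eyepiece tube lies in the open clamshell bonding jig: swing the jig's hinged upper half down onto it, take the locating pin with the round knurled knob from the rack and push it down through the upper half into the lower half until its flange sits flat on the upper half. The tube lies on a sprung cradle, so bear down on the pin until the two halves are fully shut, and finish while still holding the pin pressed down - do not let go. Keep the tube in its cradle, and leave the other pins and the things on the bench where they are.

Things in the scene. Friction and masses are not known exactly. Their poses are not given: they have to be found in the camera images.
- jig: Clamshell bonding jig, screwed to the bench: dark steel base plate 210 x 110 x 12 mm (x by y) carrying the aluminium lower half, 80 mm wide, top face 60 mm above the bench. Origin: centre of the plate's underside. Its x axis runs from the pin hole (front, towards the robot) to the hinge at the back; y is parallel to the hinge; z is up.
- lid (a joint): Angle of the jig's aluminium upper half (lid, 0.32 kg, 64 mm wide) about the hinge: 0 = fully shut, grows as it opens, 1.78 = leaning back on its stop. Starts open at 1.4 to 1.75, may sink back to the stop. Damped hinge: pushed over from behind to below about 0.95 it sinks shut by itself in about 2 s. It comes to rest on the tube at about 0.044, its pin hole 6 mm too high.
- lid_hinge (a point): On the hinge axis, middle of its width, 68 mm behind the jig's origin and 60 mm above the bench. Moves only with the jig.
- lid_hole (a point): Centre of the pin hole (12 mm wide, straight through) on the lid's outer face, 130 mm from the hinge axis, in the lid's flat front lug (56 mm long, 64 mm wide, 14 mm thick; outer face 74 mm above the bench when shut). From 31 to 105 mm from the hinge axis the lid has a hump over the tube, outer face 96 mm above the bench when shut. z: the lid's outer normal, along the hole.
- lid_edge (a point): Middle of the lid's free edge, on its outer face, 158 mm from the hinge axis. With the lid open it is the highest edge, about 215 mm above the bench; the lug's outer face then looks away from the robot.
- jig_hole (a point): Centre of the mouth of the pin hole in the lower half, on its top face 60 mm above the bench, 62 mm in front of the jig's origin (-x of the jig). Vertical blind hole, 12 mm wide, 46 mm deep; it lines up with the lid's hole when the lid is down.
- jig_seat (a point): Point of the jig where the tube's centre lies at the start, 63 mm above the bench; the V cradle under it is sprung and gives way 3 mm as the lid is pressed shut. With the lid resting on the tube some 7 N straight down at the pin hole press it fully shut; it rises again when released.
- tube: Black microscope eyepiece tube, 42 mm across, about 120 mm long with its eyecup, lying along the hinge direction in the white sprung V cradle of the lower half. Loose. Origin: middle of its axis; y runs along the tube.
- rack: White plastic pin rack fixed to the bench, 160 x 50 mm, 60 mm high, with three upright holes in a row 50 mm apart along its x axis; a pin stands in each. Origin: centre of its underside.
- pin: The jig's locating pin, in any of the rack's holes: steel shank 10 mm thick, 50 mm long, its last 10 mm tapered to a 4 mm nose; flange 30 mm wide, 5 mm thick; above it a round black knurled knob 24 mm across, from 5 to 42 mm above the flange's underside. About 0.1 kg. Origin: centre of the flange's underside, which rests on the rack, 60 mm above the bench; z up along the pin.
- pin_tip (a point): The nose of the locating pin, 50 mm below the flange's underside.
- tpin: Another pin in the rack, not for this jig: steel T-handle, bar 56 mm long and 12 mm thick, 36 mm above the flange's underside at its top, on a 34 mm shank; the handle stands across the row. Origin: flange's underside. Leave alone.
- tabpin: Another pin in the rack, not for this jig: flat dark tab 36 x 7 mm, 35 mm above the flange's underside at its top, on a 34 mm shank; the handle stands across the row. Origin: flange's underside. Leave alone.
- spare: Spare black eyepiece standing on the bench between jig and rack, 42 mm across, 60 mm high. Origin: underside.
- objective: Steel objective standing on the bench between jig and rack, 29 mm across, 46 mm high. Origin: underside.
- blower: Orange dust blower bulb standing on the bench, 62 mm across, 95 mm high. Origin: underside.
- cap: Black dust cap lying on the bench, 42 mm across, 16 mm high. Origin: underside.
- driver: Screwdriver lying on the bench to the right, 170 mm long. Origin: middle, underside.
Not all that is in view belongs to the job. Leave any blue or green look-alike of the tube alone.

How it is judged:
On the way, in this order (a step that is already met when the one before it is completed fails the run):
1. the upper half is down on the tube (value of joint lid below 0.09 rad), for 0.2 s.
2. the pin reaches through the upper half into the hole of the lower half (z of pin_tip in the frame of jig below 0.05 m and horizontal distance between pin_tip and jig_hole below 0.005 m and value of joint lid below 0.12 rad), for 0.1 s.
At the end, for the whole second after the job is handed in: Upper half shut to within 0.012 rad; pin upright through both holes, flange within 2.5 mm of the upper half, nose at least 31 mm down the lower hole; tube within 15 mm of its place; the gripper still bears on the pin, which presses on the upper half with more than 3 N (value of joint lid below 0.012 rad and z of pin in the frame of lid_hole below 0.0025 m and horizontal distance between pin and lid_hole below 0.004 m and z of pin_tip in the frame of jig below 0.029 m and horizontal distance between pin_tip and jig_hole below 0.004 m and angle between pin's own z axis and vertical below 0.08 rad and distance between tube and jig_seat below 0.015 m and contact force between pin and lid above 3 N and contact force between the fingers and pin above 3 N); the arm keeps its last pose, push and grip.
It fails at once if another pin or a thing on the bench is displaced by more than 25 mm (distance of any of tpin, tabpin, spare, objective, blower, cap, driver from where it was at the start of the episode above 0.025 m).
It fails at once if the tube leaves its cradle (distance between tube and jig_seat above 0.025 m).
It also fails if it takes over 58 s, if anything falls off the work surface, if the arm or the gripper's body presses on something with over 40 N, if the wrist force passes 120 N, or if a joint passes its speed limit or range.

## Robot

A 7-joint arm with a two-finger parallel gripper is mounted at the origin on the work surface. World frame = base frame: x ahead of the robot, y to its left, z up, the work surface at z = 0. Lengths are in m, angles in rad, forces in N, time in s.
With the tool pointing down it reaches from about 0.35 to 0.9 m from the base axis. Payload 8.1 kg.
Tool frame: the origin (TCP) lies at the very end of the fingers, on their centre line; the grasp point (between the pads) lies 19 mm behind it; z points along the fingers, y is the direction in which the jaws open and shut (so a half turn about z gives the same grasp; the last joint's range is limited). The gripper opens to 85 mm and grips with 20 to 120 N. Pads are 22 mm wide; open, the fingers measure 114 mm over their backs; the gripper's body (76 mm by 85 mm) begins 54 mm behind the grasp point. The pads swing forward as they close: fully open they stand 13 mm farther back than shut.
Start: joints at [1.124, 0.434, 0.025, 1.573, -0.012, 1.134, -0.075], TCP at [0.211, -0.588, 0.231] pointing down, gripper open.
Joint ranges: [-2.62, 2.62], [-0.44, 2.09], [-1.27, 1.32], [0.08, 2.57], [-1.32, 4.46], [0.12, 2], [-2.74, 2.74]. Speed limits (rad/s): [2.22, 2.22, 3.01, 3.01, 3.14, 3.14, 3.14].

## Interface

Orientations are given as a unit quaternion [w, x, y, z].
In Python, from rig import bot gives the robot as it stands.
- The arm moves only by the shell command python3 -m pendant 'ROWS' [FORCE]. ROWS is JSON, one flat list of numbers, 5 for each row, row after row: the shift along the world's x, y, z in cm, then the turn about the world's z in degrees, then the opening, from -1 (shut) to 1 (fully open). A call has 1 to 12 rows; each row shifts and turns the commanded pose from where the row before left it; what a row does not reach is not made up. A row lasts 1/12 s, in which the tool goes at most 41.7 mm and 7.16 degrees, less where a joint would pass 70% of its speed; a pose out of reach is approached as far as the arm can. A call is refused whole if a number of a shift passes 4.17 or a number of a turn 7.16, either way. A call with a gripper value outside its range is refused whole. The fingers move at their own pace and stop on an object; FORCE is the grip in N (left out, the last holds). Time passes only in rows, so rows that do not move let the fingers close. It gives the time, the measured TCP pose, the force and the opening at its end, in the units of the state.
- bot.state(): the state, without advancing time (a new reading comes with each control period).
- bot.snapshot(name): name is "scene" or "top" or "wrist"; returns (picture, depth): 400x640x3 uint8, red, green, blue; 400x640 float32, m along the optical axis (not along the pixel's ray), 0 where there is no reading.
- bot.calibration(name): a dict with "vfov" (degrees; the focal length in pixels is half the picture's height over the tangent of half this angle, whatever the lens; pixels are square), "cx", "cy" (the principal point, pixels), "R" (3x3) and "t" (3): a world point X has camera coordinates R X + t. Camera axes: x right, y down, z forward; pixel columns grow to the right and rows downward; lengths in m; the calibration is good to about 2 mm. A picture is of the moment at which its call begins: read the wrist's pose just before it. calibration takes no time and is no camera call; for the wrist camera it gives the pose at the moment of the call.
- bot.job_done(): hands the job in, once; it reports no verdict.
Trained networks look in the newest picture that a camera, given by its name, has taken for a name from the list of things; names that differ only in an ending like _2 or _b are one class to them, and where a whole thing is asked for, a point or a joint stands for the part that bears it (a point fixed in the world has none). Each returns a list of dicts, best first, with "confidence" (0 to 1); they miss things now and then, are a little off and sometimes report something else, mostly with a low value. They report only what shows in the picture. A call takes as long as a camera call. They do not tell look-alikes from the thing itself.
- bot.look_for(camera, label): "extent" ([left, top, right, bottom] in pixels, round what is visible of it).
- bot.silhouettes(camera, label): "pixels" (400x640 bool, what is visible of it) and "extent" ([left, top, right, bottom] in pixels, round what is visible of it).
- bot.mark_of(camera, label): "xy" ([column, row] in pixels: a listed point, or the origin of a listed thing).
The state is a dict: "time_s": time; "joints": joint angles; "dq": joint speeds; "effort": joint torques, N m; "tcp_pos": TCP position; "tool_rot": TCP orientation; "wrist_force": force on the tool from outside, world axes, zero at the start; "wrist_torque": the same for the moment, N m; "width": finger opening in m.
Only numpy, scipy, OpenCV 4.12 (cv2) and the standard library are available. Lean on these libraries where they do the work, as an engineer would, in place of code of your own. Each camera call takes 0.05 s, during which the arm holds its last target. There are 200 camera calls.

## Working session

There is one attempt and no reset: what is moved stays moved. The work goes in short steps, Python scripts to look and compute and a shell command to move; the robot and the scene stay as the last step left them, time stands still between calls to the robot, and variables do not carry over. Pictures are saved under pics/ and viewed, about 8 in all and at most 12, crops included, and the job is handed in when it is done.

```bash
ls; mkdir -p pics; cat > h.py <<'E'
import numpy as np,cv2,sys
from rig import bot
def cal(n):
    c=bot.calibration(n); f=200/np.tan(np.radians(c["vfov"])/2)
    return f,c["cx"],c["cy"],np.array(c["R"]),np.array(c["t"])
def unproj(C,u,v,d):
    f,cx,cy,R,t=C
    return R.T@(np.array([(u-cx)/f*d,(v-cy)/f*d,d])-t)
def atz(C,u,v,z):
    f,cx,cy,R,t=C
    o=-R.T@t; r=R.T@np.array([(u-cx)/f,(v-cy)/f,1]); return o+r*(z-o[2])/r[2]
def proj(C,X):
    f,cx,cy,R,t=C
    p=R@np.array(X)+t; return p[0]/p[2]*f+cx,p[1]/p[2]*f+cy
def save(n,p): cv2.imwrite("pics/"+n,p[:,:,::-1])
E
python3 - <<'E'
from h import *
np.set_printoptions(precision=3,suppress=True)
s=bot.state();print(s)
for n in("scene","top"):
    p,d=bot.snapshot(n);save(n+"0.png",p);np.save(n+"0.npy",d);C=cal(n);print(n,C)
    for l in["jig_hole","lid_hinge","lid_hole","lid_edge","jig_seat","tube","rack","pin","tpin","tabpin","spare","objective","blower","jig"]:
        for m in bot.mark_of(n,l)[:2]:
            u,v=m["xy"];dd=d[min(399,int(v)),min(639,int(u))]
            print(l,round(m["confidence"],2),np.round(m["xy"]),unproj(C,u,v,dd) if dd>0 else None)
E
```

```text
pics
{'time_s': 0.0, 'joints': array([ 1.124,  0.435,  0.025,  1.574, -0.012,  1.134, -0.075]), 'dq': array([-0.001,  0.002,  0.   ,  0.001, -0.   , -0.002, -0.002]), 'effort': array([ -0.   , -67.046,   1.025, -31.621,   0.016,   0.013,   0.   ]), 'tcp_pos': array([ 0.21 , -0.588,  0.231]), 'tool_rot': array([-0.001,  0.985,  0.171, -0.   ]), 'wrist_force': array([-0.316, -0.769, -0.531]), 'wrist_torque': array([ 0.031,  0.005, -0.044]), 'width': 0.08546836847609557}
scene (np.float64(408.4553718907944), 322.91290622592203, 202.0583468009765, array([[-0.209,  0.978,  0.018],
       [ 0.709,  0.165, -0.685],
       [-0.673, -0.13 , -0.728]]), array([ 0.076, -0.313,  1.313]))
jig_hole 0.63 [225. 162.] [ 0.579 -0.151  0.218]
jig_hole 0.61 [256. 179.] [ 0.451 -0.147  0.058]
lid_hinge 0.97 [237. 215.] [ 0.613 -0.129  0.108]
lid_hole 0.62 [228. 173.] [ 0.573 -0.152  0.184]
lid_edge 0.56 [227. 162.] [ 0.575 -0.148  0.217]
jig_seat 0.6 [247. 195.] [ 0.527 -0.141  0.08 ]
tube 0.88 [234. 138.] [ 0.292 -0.266  0.039]
tube 0.7 [326. 173.] [0.372 0.008 0.038]
rack 0.78 [416. 242.] [0.566 0.241 0
[... 808 characters left out ...]
71.] [ 0.576 -0.145  0.088]
lid_hole 0.94 [382. 163.] [ 0.574 -0.148  0.214]
lid_edge 0.23 [246. 195.] [0.505 0.227 0.093]
jig_seat 0.66 [371. 192.] [ 0.513 -0.136  0.083]
jig_seat 0.33 [421. 152.] [ 0.647 -0.3    0.02 ]
tube 0.85 [322. 253.] [0.339 0.006 0.042]
tube 0.8 [416. 274.] [ 0.277 -0.27   0.042]
rack 0.56 [245. 194.] [0.508 0.229 0.096]
pin 0.43 [244. 211.] [0.461 0.236 0.063]
tpin 0.53 [244. 194.] [0.506 0.233 0.094]
tabpin 0.53 [244. 176.] [0.558 0.233 0.096]
spare 0.53 [293. 219.] [0.437 0.092 0.055]
objective 0.46 [239. 192.] [0.513 0.246 0.093]
objective 0.44 [288. 153.] [0.638 0.11  0.046]
blower 0.74 [185. 162.] [0.609 0.415 0.05 ]
jig 0.67 [367. 198.] [ 0.497 -0.124  0.08 ]
```

```bash
python3 - <<'E'
import cv2
p=cv2.imread("pics/top0.png");q=cv2.imread("pics/scene0.png")
cv2.imwrite("pics/topc.png",cv2.resize(p[110:310,150:470],None,fx=2.5,fy=2.5,interpolation=cv2.INTER_CUBIC))
E
```

```text
(no output)
```

View pics/topc.png

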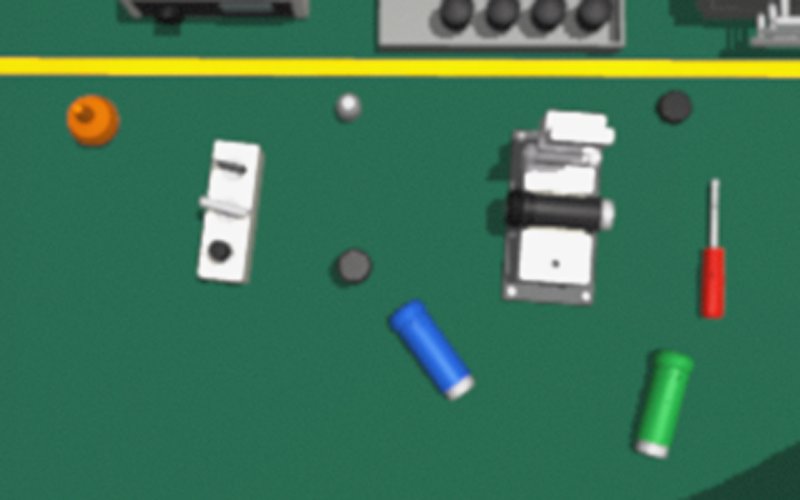

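View pics/scene0.png

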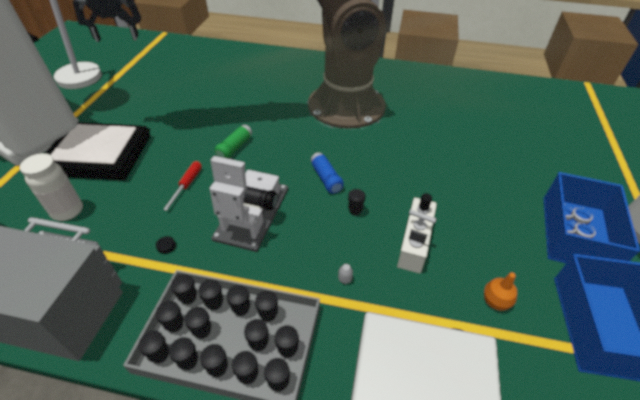

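The three pins (full-frame "top" pixels) are the round black knob (238,210), the T-handle (240,192) and the flat tab (242,177). The knob end is the one nearest the robot. Tube look-alikes are blue (322,253) and green (416,274). The black tube lies in the jig at about (372,194), and the hole mouth is at (372,215). Next I'll get the jig and rack geometry from depth.

```bash
python3 - <<'E'
from h import *
np.set_printoptions(precision=4,suppress=True)
C=cal("top");d=np.load("top0.npy");p=cv2.imread("pics/top0.png")
f,cx,cy,R,t=C
v,u=np.mgrid[0:400,0:640]
P=(np.stack([(u-cx)/f*d,(v-cy)/f*d,d],-1)-t)@R
ok=d>0
def rect(x0,x1,y0,y1,z0,z1,n):
    m=ok&(P[...,0]>x0)&(P[...,0]<x1)&(P[...,1]>y0)&(P[...,1]<y1)&(P[...,2]>z0)&(P[...,2]<z1)
    q=P[m]; print(n,m.sum(),"med z",np.median(q[:,2]),"mean",q.mean(0),cv2.minAreaRect(q[:,:2].astype(np.float32)))
    return q
rect(.40,.63,.15,.32,.052,.068,"rack")
rect(.40,.50,-.22,-.06,.052,.068,"jig front")
q=rect(.35,.7,-.25,-.04,.008,.22,"jig all")
q=rect(.5,.7,-.25,-.04,.16,.25,"lid top");print(q.max(0),q.min(0))
# dark knob blob
g=p.max(2)
for n,(a,b,c,e),z,th in(("knob",(228,200,248,222),.102,75),("hole",(364,209,378,221),.06,120)):
    m=(g[b:e,a:c]<th);m=m.astype(np.uint8)
    k,l,s,ce=cv2.connectedComponentsWithStats(m)
    for i in range(1,k): print(n,s[i],ce[i]+[a,b],atz(C,*(ce[i]+[a,b]),z))
for (a,b) in((354.5,226),(384.5,228)): print(atz(C,a,b,.014))
E
```

```text
rack 743 med z 0.05936590500108384 mean [0.5104 0.2458 0.0594] ((0.5106714963912964, 0.24737106263637543), (0.05194563791155815, 0.16034701466560364), 83.74553680419922)
jig front 566 med z 0.05907213575800195 mean [ 0.4593 -0.1382  0.0593] ((0.460830420255661, -0.13618512451648712), (0.121596559882164, 0.06622824817895889), 84.49102020263672)
jig all 2658 med z 0.060426891747025265 mean [ 0.51   -0.1382  0.0695] ((0.5374847650527954, -0.15036439895629883), (0.17444460093975067, 0.30596867203712463), 87.01419830322266)
lid top 329 med z 0.18834590036979312 mean [ 0.5818 -0.1466  0.191 ] ((0.5859954357147217, -0.14791668951511383), (0.06443790346384048, 0.04187661036849022), 85.34136199951172)
[ 0.6071 -0.1143  0.2237] [ 0.5632 -0.1802  0.16  ]
knob [ 6  7  8  7 39] [237.4872 210.0769] [0.4596 0.2483 0.102 ]
hole [8 6 1 1 1] [372. 215.] [ 0.4496 -0.1406  0.06  ]
[ 0.4197 -0.0932  0.014 ]
[ 0.4137 -0.1845  0.014 ]
```

```bash
python3 -m pendant '[0,0,1.5,-2,-1, 1,1,1.5,-2,-1, 2,2,1.5,-2,-1, 2.2,2,1.5,-2,-1, 2.2,2,1,-2,-1, 2.2,2,0,-2,-1, 2.2,2,0,-2,-1, 2.2,2,0,-2,-1, 2.2,2,0,-2,-1, 2.2,2,0,-2,-1, 2.2,2,0,-2,-1, 2.2,2,0,-2,-1]'; python3 -m pendant '[2.2,2,0,0,-1, 2.2,2,0,0,-1, 2.2,2,0,0,-1, 2.2,2,0,0,-1, 2.2,2,0,0,-1, 2.2,2,0,0,-1, 2.2,2,0,0,-1, 2.2,2,0,0,-1, 2.2,2,0,0,-1, 2.2,2,0,0,-1, 2.2,2,0,0,-1, 0,0,0,0,-1]'
```

```text
time_s: 2.5
tcp_pos: [0.4396, -0.3773, 0.3015]
tool_rot: [0.0, 0.999, -0.038, 0.0]
wrist_force: [-0.1, 0.8, -0.4]
width: 0.0002
time_s: 3.5
tcp_pos: [0.6841, -0.1512, 0.3001]
tool_rot: [-0.002, 0.999, -0.034, 0.0]
wrist_force: [-0.7, 2.6, -0.3]
width: -0.0001
```

```bash
python3 -m pendant '[0,-0.7,-2,0,-1, 0,0,-2.3,0,-1, 0,0,-2.3,0,-1, 0,0,-2.3,0,-1, 0,0,-2.4,0,-1, -1.5,0.1,0,0,-1, -1.5,0.1,0,0,-1, -1.5,0.1,0,0,-1, -1,0.1,0,0,-1, -1,0.1,0,0,-1, -1,0.1,0,0,-1, -1,0.1,0,0,-1]'; python3 -m pendant '[-1,0.1,0,0,-1, -1,0.1,0,0,-1, -1,0.1,0,0,-1, -1,0.1,0,0,-1, -1,0.1,0,0,-1, -1,0.1,0,0,-1, -1,0.1,0,0,-1, -1,0.1,0,0,-1, -1,0.1,0,0,-1, -1,0,0,0,-1, 0,0,0,0,-1, 0,0,0,0,-1]'
```

```text
time_s: 4.5
tcp_pos: [0.595, -0.1586, 0.1883]
tool_rot: [0.0, 0.999, -0.038, -0.0]
wrist_force: [0.0, 0.4, -0.1]
width: -0.0001
time_s: 5.5
tcp_pos: [0.4953, -0.1496, 0.1885]
tool_rot: [0.0, 0.999, -0.038, 0.0]
wrist_force: [0.4, -1.0, -0.3]
width: 0.0001
```

```bash
python3 - <<'E'
from h import *
p,d=bot.snapshot("scene");save("s1.png",cv2.resize(p[110:270,150:350],None,fx=3,fy=3))
E
```

```text
(no output)
```

View pics/s1.png

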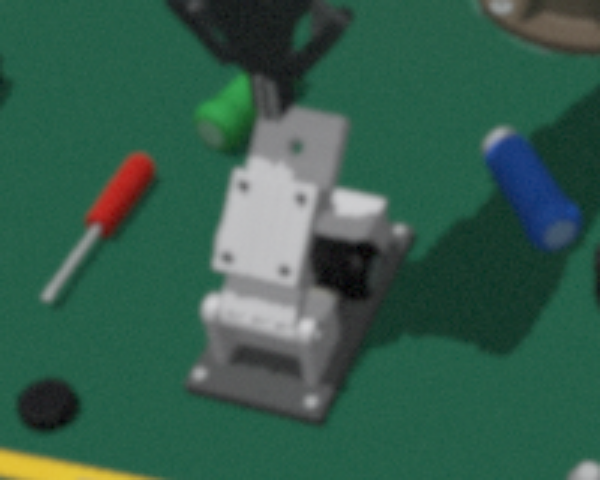

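The lid is well forward over the tube (edge at crop (315,110)) and sinking, and the tube is still in its cradle. I'll leave it and go above the rack.

```bash
python3 -m pendant '[0,0,2.5,0,-1, 0,0,2.5,0,-1, -0.3,3,1.5,0,-1, -0.3,3.5,0,0,0, -0.3,3.5,0,0,0.4, -0.3,3.5,0,0,0.4, -0.4,3.5,0,0,0.4, -0.4,3.5,0,0,0.4, -0.4,3.5,0,0,0.4, -0.4,3.5,0,0,0.4, -0.4,3.5,0,0,0.4, -0.4,3.5,0,0,0.4]'; python3 -m pendant '[0,3.5,-1,0,0.4, 0,1.8,-2,0,0.4, 0,0,-2,0,0.4, 0,0,0,0,0.4, 0,0,0,0,0.4]'
python3 - <<'E'
from h import *
np.set_printoptions(precision=4,suppress=True)
print(bot.state()["tcp_pos"])
C=cal("wrist");p,d=bot.snapshot("wrist");save("w1.png",p);np.save("w1.npy",d)
for l in("pin","tpin","tabpin"):
    for m in bot.silhouettes("wrist",l)[:2]:
        q=m["pixels"]&(d>0);v,u=np.nonzero(q);print(l,m["confidence"],m["extent"],atz(C,(m["extent"][0]+m["extent"][2])/2,(m["extent"][1]+m["extent"][3])/2,.1),d[q].min())
    for m in bot.mark_of("wrist",l)[:2]: print(l,m, atz(C,*m["xy"],.06))
C=cal("top");p,d=bot.snapshot("top");save("t1.png",p);np.save("t1.npy",d)
for l in("lid_hole","lid_edge","lid_hinge"):
    for m in bot.mark_of("top",l)[:2]: print(l,m,atz(C,*m["xy"],.08))
E
```

```text
time_s: 6.55
tcp_pos: [0.4597, 0.1976, 0.2535]
tool_rot: [-0.0, 0.999, -0.038, 0.0]
wrist_force: [1.0, 0.4, -0.4]
width: 0.0597
time_s: 6.97
tcp_pos: [0.4594, 0.2482, 0.2027]
tool_rot: [0.001, 0.999, -0.037, -0.001]
wrist_force: [-0.4, 0.3, 0.6]
width: 0.0599
[0.4594 0.2482 0.2027]
pin {'xy': [310.4, 189.7], 'confidence': 0.75} [0.4593 0.2553 0.06  ]
tpin 0.94 [278.6, 119.5, 350.1, 152.3] [0.5121 0.2471 0.1   ] 0.2412432
tpin {'xy': [314.1, 136.8], 'confidence': 0.76} [0.5093 0.2478 0.06  ]
tabpin 0.89 [291.4, 58.9, 340.5, 94.8] [0.5559 0.2425 0.1   ] 0.2299614
tabpin {'xy': [312.6, 80.3], 'confidence': 0.86} [0.5584 0.2454 0.06  ]
lid_hole {'xy': [371.9, 215.4], 'confidence': 0.6} [ 0.4468 -0.1375  0.08  ]
lid_edge {'xy': [374.0, 223.4], 'confidence': 0.84} [ 0.4236 -0.1433  0.08  ]
lid_hinge {'xy': [376.1, 171.7], 'confidence': 0.8} [ 0.5753 -0.1515  0.08  ]
```

View pics/w1.png

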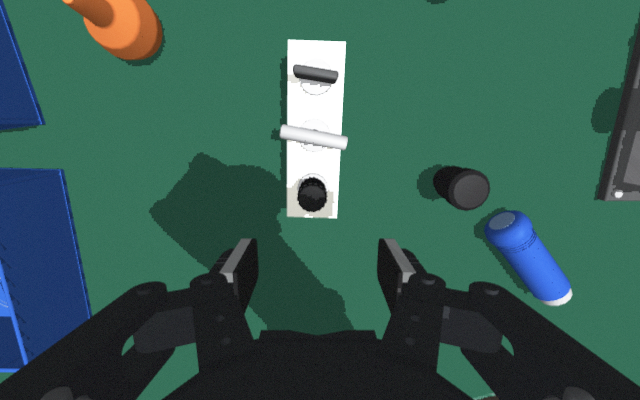

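```bash
python3 - <<'E'
from h import *
np.set_printoptions(precision=4,suppress=True)
C=cal("wrist");d=np.load("w1.npy");f,cx,cy,R,t=C
v,u=np.mgrid[0:400,0:640]
P=(np.stack([(u-cx)/f*d,(v-cy)/f*d,d],-1)-t)@R
m=(d>0)&(v>165)&(v<225)&(u>280)&(u<345)
q=P[m]
for a,b in((.092,.112),(.066,.112),(.055,.0625)):
    k=q[(q[:,2]>a)&(q[:,2]<b)];print(len(k),np.median(k[:,2]),k.mean(0),k.min(0),k.max(0),(k.min(0)+k.max(0))/2)
print(cv2.minAreaRect(P[(d>0)&(v>30)&(v<225)&(u>270)&(u<360)&(P[...,2]>.055)&(P[...,2]<.065)][:,:2].astype(np.float32)))
E
```

```text
694 0.10233434385397219 [0.4634 0.2533 0.1017] [0.4494 0.2412 0.0921] [0.4748 0.2662 0.1053] [0.4621 0.2537 0.0987]
847 0.10209267086568358 [0.4648 0.2531 0.0974] [0.4494 0.2396 0.066 ] [0.4763 0.2672 0.1053] [0.4628 0.2534 0.0857]
1666 0.060540818637775065 [0.4588 0.2538 0.0605] [0.4299 0.2266 0.058 ] [0.4848 0.2811 0.0625] [0.4574 0.2538 0.0603]
((0.511623740196228, 0.24820037186145782), (0.050200484693050385, 0.1604539304971695), 83.98255157470703)
```

```bash
python3 -m pendant '[0.3,0.5,-1.5,0,0.4, 0,0,-2.5,0,0.4, 0,0,-2.5,0,0.4, 0,0,-2.5,0,0.4, 0,0,-2,0,0.4, 0,0,-1.2,0,0.4, 0,0,-0.9,0,0.4, 0,0,0,0,0.4, 0,0,0,0,-1, 0,0,0,0,-1, 0,0,0,0,-1, 0,0,0,0,-1]' 80; python3 -m pendant '[0,0,0,0,-1, 0,0,0,0,-1, 0,0,1,0,-1, 0,0,2,0,-1, 0,0,2,0,-1, 0,0,2,0,-1, 0,0,2,0,-1, 0,0,2,0,-1, 0,0,1,0,-1, 0,0,0,0,-1]'
python3 - <<'E'
from h import *
print(bot.state()["wrist_force"])
p,d=bot.snapshot("wrist");save("w2.png",p)
C=cal("top");p,d=bot.snapshot("top");save("t2.png",p);np.save("t2.npy",d)
for l in("lid_hole","lid_edge","lid_hinge"):
    for m in bot.mark_of("top",l)[:1]: print(l,m,atz(C,*m["xy"],.08))
E
```

```text
time_s: 8.52
tcp_pos: [0.4633, 0.2538, 0.0736]
tool_rot: [-0.0, 0.999, -0.038, 0.001]
wrist_force: [-0.6, -0.6, 6.4]
width: 0.0219
time_s: 9.35
tcp_pos: [0.4638, 0.2545, 0.1953]
tool_rot: [-0.001, 0.999, -0.038, 0.002]
wrist_force: [0.5, -0.4, -2.0]
width: 0.0219
[ 0.50511689 -0.40248731 -2.02308733]
lid_hole {'xy': [375.5, 216.5], 'confidence': 0.81} [ 0.44362613 -0.14790836  0.08      ]
lid_edge {'xy': [376.4, 226.3], 'confidence': 0.56} [ 0.41520298 -0.15011456  0.08      ]
lid_hinge {'xy': [374.2, 171.2], 'confidence': 0.9} [ 0.57681467 -0.14597771  0.08      ]
```

View pics/w2.png

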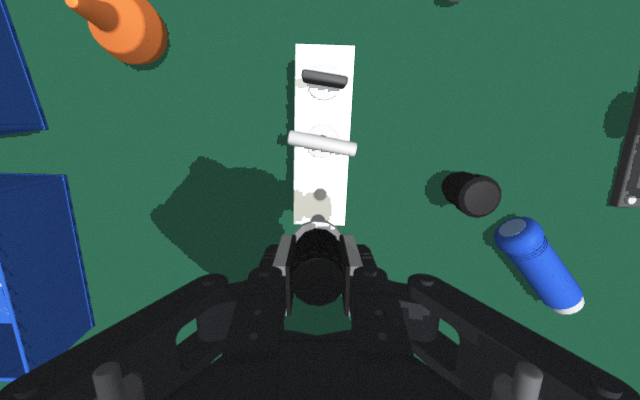

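Pin is held upright between the pads, with the knob at (318,265) and the flange below it. The tpin and tabpin still stand at (322,143) and (325,77). I'll carry the pin to just in front of the jig and measure the lid hole from close by.

```bash
python3 -m pendant '[0,-1.5,0.5,0,-1, 0,-2.5,0.5,0,-1, -0.5,-3.5,0.5,0,-1, -0.7,-3.5,0.5,0,-1, -0.7,-3.5,0,0,-1, -0.7,-3.5,0,0,-1, -0.7,-3.5,0,0,-1, -0.7,-3.5,0,0,-1, -0.7,-3.5,0,0,-1, -0.7,-3.5,0,0,-1, -0.7,-3,0,0,-1, -0.7,-2.5,0,0,-1]'; python3 -m pendant '[-0.3,-1.5,0,0,-1, 0,0,0,0,-1, 0,0,0,0,-1]'
python3 - <<'E'
from h import *
np.set_printoptions(precision=4,suppress=True)
print(bot.state()["tcp_pos"])
C=cal("wrist");p,d=bot.snapshot("wrist");save("w3.png",p);np.save("w3.npy",d)
for l in("lid_hole","lid_edge"):
    for m in bot.mark_of("wrist",l)[:2]: print(l,m,atz(C,*m["xy"],.08))
for m in bot.mark_of("wrist","pin_tip")[:2]+bot.mark_of("wrist","pin")[:2]: print(m)
for z in(.08,):print(proj(C,[.4475,-.141,z]))
f,cx,cy,R,t=C
v,u=np.mgrid[0:400,0:640]
P=(np.stack([(u-cx)/f*d,(v-cy)/f*d,d],-1)-t)@R
np.save("P3.npy",P)
m=(d>0)&(P[...,0]>.41)&(P[...,0]<.466)&(abs(P[...,1]+.141)<.04)&(P[...,2]>.072)&(P[...,2]<.09)
q=P[m];print(len(q));print(cv2.minAreaRect(q[:,:2].astype(np.float32)))
A=np.c_[q[:,:2],np.ones(len(q))];print("plane",np.linalg.lstsq(A,q[:,2],rcond=None)[0],np.median(q[:,2]))
E
```

```text
time_s: 10.6
tcp_pos: [0.3933, -0.1237, 0.2116]
tool_rot: [0.0, 0.999, -0.038, -0.001]
wrist_force: [0.0, -0.4, -2.1]
width: 0.0222
time_s: 10.85
tcp_pos: [0.3911, -0.1368, 0.2116]
tool_rot: [-0.0, 0.999, -0.039, -0.001]
wrist_force: [0.8, 0.4, -1.3]
width: 0.0219
[ 0.3911 -0.1368  0.2116]
lid_hole {'xy': [316.0, 126.1], 'confidence': 0.77} [ 0.4508 -0.1396  0.08  ]
lid_hole {'xy': [313.8, 245.6], 'confidence': 0.36} [ 0.337  -0.1287  0.08  ]
lid_edge {'xy': [311.1, 155.0], 'confidence': 0.94} [ 0.4257 -0.1332  0.08  ]
{'xy': [316.9, 215.5], 'confidence': 0.56}
{'xy': [316.6, 246.1], 'confidence': 0.7}
(np.float64(317.81161703436675), np.float64(129.75922029339017))
3514
((0.4448666572570801, -0.13729935884475708), (0.06406927108764648, 0.04628504067659378), 85.72550201416016)
plane [-0.0462  0.0028  0.1004] 0.07952180575286202
```

View pics/w3.png

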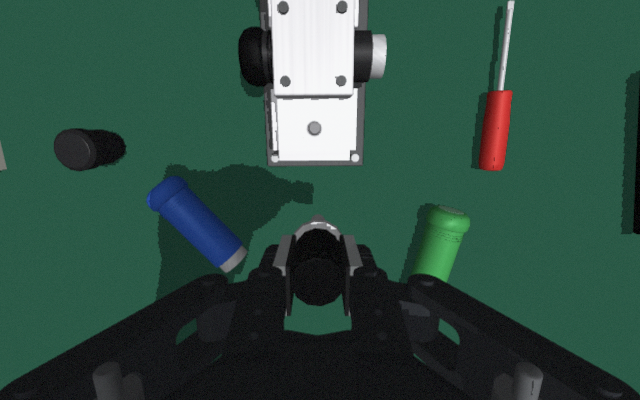

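```bash
python3 - <<'E'
from h import *
np.set_printoptions(precision=4,suppress=True)
C=cal("wrist");p=cv2.imread("pics/w3.png").max(2);d=np.load("w3.npy");T=bot.state()["tcp_pos"]
a,b,c,e=303,116,327,141
m=(p[b:e,a:c]<170).astype(np.uint8)
k,l,s,ce=cv2.connectedComponentsWithStats(m)
for i in range(1,k):
    if s[i][4]>20: print(s[i],ce[i]+[a,b],atz(C,*(ce[i]+[a,b]),.0797)-T)
print("R",C[3],"campos",-C[3].T@C[4]-T)
z=T[2]
for dz in(-.0136,-.0636): print(proj(C,T+[0,0,dz]))
print("tip meas",atz(C,317.5,213.5,z-.0636)-T, d[208:222,318])
w=cv2.imread("pics/w3.png")[195:310,265:372];cv2.imwrite("pics/w3c.png",cv2.resize(np.hstack([w,cv2.imread("pics/w3.png")[85:200,262:370]]),None,fx=3.6,fy=3.6,interpolation=cv2.INTER_CUBIC))
E
```

```text
[  5   6  13  14 149] [313.9866 128.1678] [ 0.0582 -0.0007 -0.1324]
R [[-0.0716 -0.9974 -0.0002]
 [-0.9634  0.0691  0.2589]
 [-0.2582  0.0187 -0.9659]] campos [ 0.0646 -0.0041  0.1422]
(np.float64(318.2605494281998), np.float64(240.5529171891986))
(np.float64(318.05064720347025), np.float64(213.64215026708789))
tip meas [ 0.0001  0.0004 -0.0636] [0.3698 0.3699 0.3704 0.3702 0.3695 0.3713 0.204  0.2022 0.2005 0.1974
 0.1964 0.163  0.1625 0.1597]
```

View pics/w3c.png

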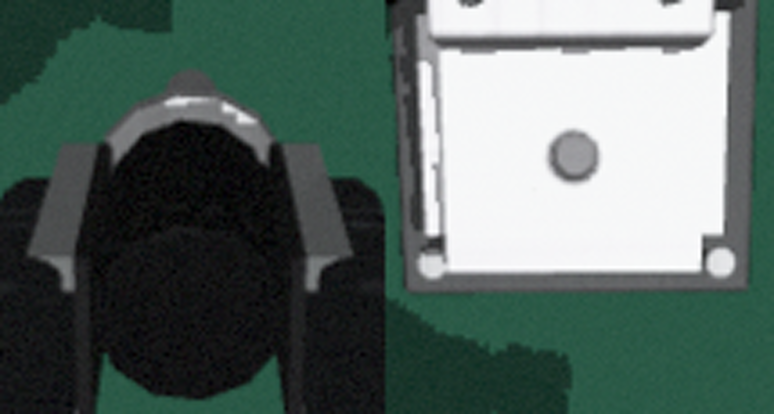

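Lid is down on the tube, with slope 0.046 and the hole at (314,128), which gives world (.449,-.1375). Lug height, width (64 mm) and angle all match the description. The pin sits about 1 mm behind the TCP. Moving above the hole and checking.

```bash
python3 -m pendant '[1.5,0,0,0,-1, 2,-0.1,0,0,-1, 1.5,0,-1,0,-1, 0.9,0,-2,0,-1, 0,0,-1.5,0,-1, 0,0,-1,0,-1, 0,0,-0.5,0,-1, 0,0,0,0,-1, 0,0,0,0,-1]'
python3 - <<'E'
from h import *
np.set_printoptions(precision=4,suppress=True)
T=bot.state()["tcp_pos"];print(T)
C=cal("wrist");p,d=bot.snapshot("wrist");save("w4.png",cv2.resize(p[130:310,220:420],None,fx=3,fy=3,interpolation=cv2.INTER_CUBIC))
print(proj(C,[.4493,-.1376,.0797]),proj(C,T+[-.0013,0,-.0636]))
C=cal("scene");p,d=bot.snapshot("scene");print(proj(C,T+[-.0013,0,-.0636]),proj(C,[.4493,-.1376,.0797]))
save("s4.png",cv2.resize(p[130:250,180:320],None,fx=5,fy=5,interpolation=cv2.INTER_CUBIC))
E
```

```text
time_s: 11.85
tcp_pos: [0.4506, -0.1373, 0.1527]
tool_rot: [0.0, 0.999, -0.037, 0.0]
wrist_force: [-0.1, -0.0, -1.2]
width: 0.0221
[ 0.4506 -0.1373  0.1527]
(np.float64(318.5141214988763), np.float64(211.59220580644202)) (np.float64(318.1798765268316), np.float64(215.419827064951))
(np.float64(259.20678341544567), np.float64(169.1657332427037)) (np.float64(259.472513117352), np.float64(172.0807383897262))
```

View pics/w4.png

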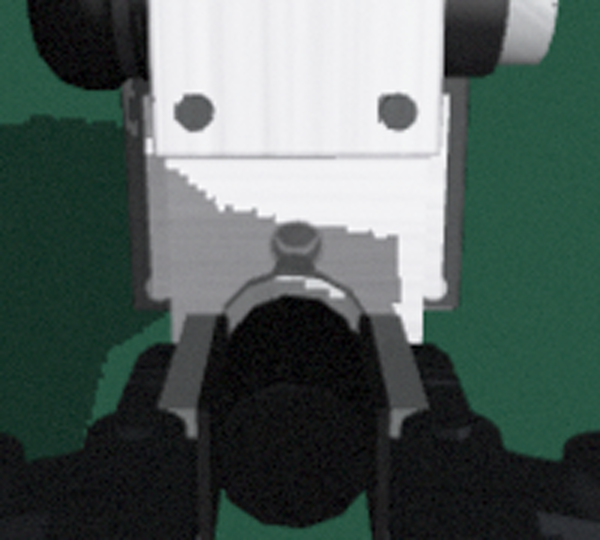

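View pics/s4.png

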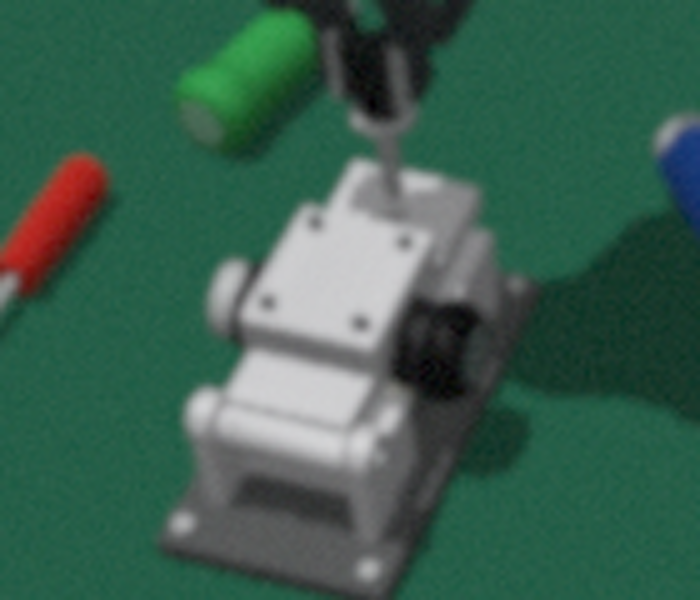

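The nose stands over the hole in both views (wrist hole at (319,211), predicted (318.5,211.6)). Going down.

```bash
python3 -m pendant '[0,0,-0.5,0,-1, 0,0,-0.5,0,-1, 0,0,-0.5,0,-1, 0,0,-0.5,0,-1, 0,0,-0.5,0,-1, 0,0,-0.5,0,-1, 0,0,0,0,-1]' 100
```

```text
time_s: 12.53
tcp_pos: [0.4502, -0.1374, 0.1212]
tool_rot: [-0.0, 0.999, -0.038, -0.001]
wrist_force: [0.9, -0.7, -2.1]
width: 0.0213
```

```bash
python3 -m pendant '[0,0,-0.4,0,-1, 0,0,-0.4,0,-1, 0,0,-0.4,0,-1, 0,0,-0.4,0,-1, 0,0,-0.4,0,-1, 0,0,-0.4,0,-1, 0,0,0,0,-1, 0,0,0,0,-1]'
```

```text
time_s: 13.2
tcp_pos: [0.4505, -0.1375, 0.0981]
tool_rot: [-0.0, 0.999, -0.038, -0.0]
wrist_force: [0.2, 0.6, -1.0]
width: 0.0218
```

```bash
python3 -m pendant '[0,0,-0.3,0,-1, 0,0,-0.3,0,-1, 0,0,-0.2,0,-1, 0,0,-0.2,0,-1, 0,0,0,0,-1, 0,0,0,0,-1]'; python3 -m pendant '[0,0,-0.2,0,-1, 0,0,0,0,-1, 0,0,0,0,-1]'
```

```text
time_s: 13.7
tcp_pos: [0.4505, -0.1375, 0.0884]
tool_rot: [0.0, 0.999, -0.038, -0.0]
wrist_force: [-1.5, -0.3, 4.4]
width: 0.0213
time_s: 13.95
tcp_pos: [0.4505, -0.1375, 0.0875]
tool_rot: [0.0, 0.999, -0.038, 0.0]
wrist_force: [-6.7, 0.7, 21.0]
width: 0.0213
```

```bash
python3 -m pendant '[-0.1,0,0,0,-1, 0,0,-0.05,0,-1, 0,0,0,0,-1, 0,0,0,0,-1, 0,0,0,0,-1, 0,0,0,0,-1]'
python3 - <<'E'
from h import *
np.set_printoptions(precision=4,suppress=True)
for n in("top","wrist","scene"):
    C=cal(n);p,d=bot.snapshot(n);f,cx,cy,R,t=C
    v,u=np.mgrid[0:400,0:640]
    P=(np.stack([(u-cx)/f*d,(v-cy)/f*d,d],-1)-t)@R
    for nm,x0,x1,z0,z1 in(("hump",.478,.54,.085,.11),("lug",.42,.47,.068,.082)):
        m=(d>0)&(P[...,0]>x0)&(P[...,0]<x1)&(abs(P[...,1]+.141)<.028)&(P[...,2]>z0)&(P[...,2]<z1);q=P[m]
        if len(q)>60: print(n,nm,len(q),np.linalg.lstsq(np.c_[q[:,:2]-q[:,:2].mean(0),np.ones(len(q))],q[:,2],rcond=None)[0])
    if n=="wrist": a=p[130:310,220:420]
    if n=="scene": b=p[120:246,190:330]
save("f5.png",np.hstack([cv2.resize(a,(420,378)),cv2.resize(b,(420,378))])[:,:800])
print(bot.state()["wrist_force"],bot.state()["tcp_pos"])
E
```

```text
time_s: 14.45
tcp_pos: [0.4505, -0.1375, 0.0874]
tool_rot: [0.0, 0.999, -0.038, 0.001]
wrist_force: [-6.2, 2.2, 25.0]
width: 0.0215
top hump 131 [0.0067 0.0387 0.0957]
wrist hump 18627 [ 0.0005 -0.0014  0.0957]
wrist lug 2666 [-0.024   0.0179  0.0743]
scene hump 478 [-0.0082 -0.0158  0.0951]
scene lug 97 [ 0.1286 -0.0067  0.0744]
[-6.096   0.4083 23.8033] [ 0.4504 -0.1375  0.0874]
```

View pics/f5.png

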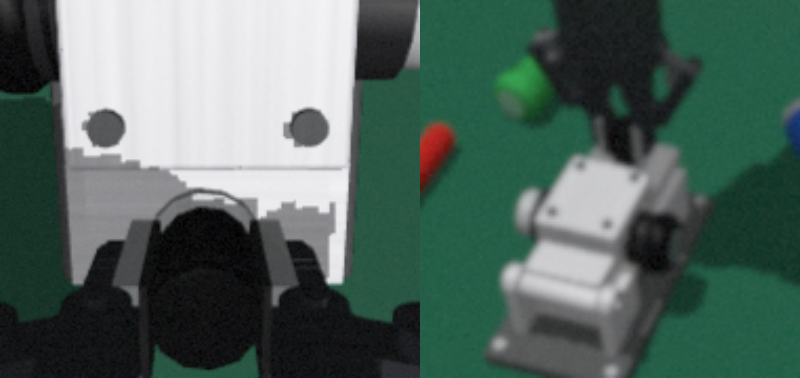

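Lid is shut (hump slope 0.0005, hump at 95.7 mm, lug at 74.3 mm), the flange is on the lug and about 24 N is held. Handing in.

```bash
python3 -c "
from rig import bot
bot.job_done();s=bot.state();print(s['time_s'],s['wrist_force'],s['tcp_pos'],s['width'])"
```

```text
the job is handed in; nothing more can be done
the job is handed in; nothing more can be done
```

I shut the lid onto the tube, put the round-knob pin through both halves, and handed the job in at about 14.6 s with the pin still held and pressed. No verdict is reported.

**What I did:** I pushed the lid over from behind and it sank onto the tube, resting at a measured slope of 0.046. I then took the knurled-knob pin from the rack hole nearest the robot. It went in without catching and I pressed it down until the lid stopped hard.

**Last checks, just before hand-in:**

| Check | Measured | Shut or given value |
|---|---|---|
| Lid slope (wrist camera) | 0.0005 rad on the hump | 0 |
| Hump height | 95.7 mm | 96 mm |
| Lug height | 74.3 mm | 74 mm |
| Downward press | about 24 N, steady | more than 3 N |
| Grip opening | 21.5 mm | 24 mm knob |

- **Pin and tube:** In the last picture the flange sits on the lug and the tube is in its cradle. The other pins stood untouched when last seen, before I carried the pin to the jig. I saw no displaced bench items, but I did not measure them.
- **What disagreed:** A side force of about 6 N remained, so the pin touches a hole wall; a 1 mm corrective shift did not change it. Slope fits that disagreed with the wrist hump reading came from small or noisy patches: the top and scene views of the hump (0.007 and -0.008), and the lug (-0.024 in the wrist view, 0.13 in the scene view). I relied on the wrist hump fit of 18,600 points.
- **Not checked:** The state reading after hand-in was refused, so I have no figures from the final second.

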